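# Unstack the specimen tins into their trays

### The job

Take the stack of four specimen tins apart and stand each tin, lid up, in the tray of its own shape and size: large round, small round, large square and small square. Each must sit flat inside its tray's lip, the square ones turned roughly square with their trays. Keep the tins upright throughout, and leave the oil bottle and the slide box standing where they are.

Things in the scene. Friction and masses are not known exactly. Their poses are not given: they have to be found in the camera images.
- tin_round_large: the large round specimen tin: closed, rigid, aluminium with a dark panel on the lid and a dark seam, 66 mm in diameter, 32 mm high; at the start it is the bottom of the four-tin stack, at any yaw. Origin: centre of its underside; z up.
- tin_square_large: the large square specimen tin: closed, rigid, aluminium with a dark panel on the lid and a dark seam, 44 x 44 mm, 32 mm high; at the start it is second from the bottom of the four-tin stack, at any yaw. Origin: centre of its underside; z up; x and y square to its side faces.
- tin_round_small: the small round specimen tin: closed, rigid, aluminium with a dark panel on the lid and a dark seam, 32 mm in diameter, 32 mm high; at the start it is third from the bottom of the four-tin stack, at any yaw. Origin: centre of its underside; z up.
- tin_square_small: the small square specimen tin: closed, rigid, aluminium with a dark panel on the lid and a dark seam, 20 x 20 mm, 32 mm high; at the start it is the top of the four-tin stack, at any yaw. Origin: centre of its underside; z up; x and y square to its side faces.
- tray_round_large: the large round tray, the place of the large round tin: fixed to the bench, white with a dark lining, inside diameter 82 mm, outside 90 mm; inner floor 4 mm above the bench, lip 3 mm above that floor (7 mm above the bench). Origin: centre of its underside, on the bench; z up.
- tray_square_large: the large square tray, the place of the large square tin: fixed to the bench, white with a dark lining, inside 60 x 60 mm, outside 68 x 68 mm; inner floor 4 mm above the bench, lip 3 mm above that floor (7 mm above the bench). Origin: centre of its underside, on the bench; z up; x and y square to its sides.
- tray_round_small: the small round tray, the place of the small round tin: fixed to the bench, white with a dark lining, inside diameter 48 mm, outside 56 mm; inner floor 4 mm above the bench, lip 3 mm above that floor (7 mm above the bench). Origin: centre of its underside, on the bench; z up.
- tray_square_small: the small square tray, the place of the small square tin: fixed to the bench, white with a dark lining, inside 36 x 36 mm, outside 44 x 44 mm; inner floor 4 mm above the bench, lip 3 mm above that floor (7 mm above the bench). Origin: centre of its underside, on the bench; z up; x and y square to its sides.
- oil_bottle: bystander: small amber oil bottle with a black cap, 24 mm in diameter, 52 mm high, standing loose among the trays. Origin: centre of its underside.
- slide_box: bystander: closed blue slide box, 85 x 75 x 34 mm, lying loose to the left of the trays. Origin: centre of its underside; x along the 85 mm side.
Not all that is in view belongs to the job. What is shaped like the tin_round_large but orange or pink is not meant.

How it is judged (in metres and radians):
At the end, for the whole second after the job is handed in: Each tin rests released on the floor of its matching tray: centres within 12 mm, underside 1.5 to 5.8 mm above the tray's, tilt under 0.1 rad, square tins within 0.3 rad of square; oil bottle upright within 0.15 rad, it and the slide box within 20 mm of their starts (horizontal distance between tin_round_large and tray_round_large below 0.012 m and z of tin_round_large in the frame of tray_round_large between 0.0015 and 0.0058 m and angle between each of tin_round_large, tin_square_large, tin_round_small, tin_square_small's own z axis and vertical below 0.1 rad and linear speed of each of tin_round_large, tin_square_large, tin_round_small, tin_square_small below 0.02 m/s and angular speed of each of tin_round_large, tin_square_large, tin_round_small, tin_square_small below 0.2 rad/s and horizontal distance between tin_square_large and tray_square_large below 0.012 m and z of tin_square_large in the frame of tray_square_large between 0.0015 and 0.0058 m and (angle between the x axis of tin_square_large and the x axis of tray_square_large, either way round below 0.3 rad or angle between the x axis of tin_square_large and the y axis of tray_square_large, either way round below 0.3 rad) and horizontal distance between tin_round_small and tray_round_small below 0.012 m and z of tin_round_small in the frame of tray_round_small between 0.0015 and 0.0058 m and horizontal distance between tin_square_small and tray_square_small below 0.012 m and z of tin_square_small in the frame of tray_square_small between 0.0015 and 0.0058 m and (angle between the x axis of tin_square_small and the x axis of tray_square_small, either way round below 0.3 rad or angle between the x axis of tin_square_small and the y axis of tray_square_small, either way round below 0.3 rad) and distance of each of oil_bottle, slide_box from where it was at the start of the episode below 0.02 m and angle between oil_bottle's own z axis and vertical below 0.15 rad); the robot touches nothing.
It fails at once if a tin is tipped by more than 35 degrees (angle between any of tin_round_large, tin_square_large, tin_round_small, tin_square_small's own z axis and vertical above 0.61 rad).
It fails at once if the oil bottle is pushed more than 20 mm from its place (distance of oil_bottle from where it was at the start of the episode above 0.02 m).
It fails at once if the slide box is pushed more than 20 mm from its place (distance of slide_box from where it was at the start of the episode above 0.02 m).
It also fails if it takes over 120 s, if anything falls off the work surface, if the arm or the gripper's body presses on something with over 40 N, if the wrist force passes 120 N, or if a joint passes its speed limit or range.

### The arm

A 7-joint arm with a two-finger parallel gripper is mounted at the origin on the work surface. World frame = base frame: x ahead of the robot, y to its left, z up, the work surface at z = 0. Lengths are in mm, angles in rad, forces in N, time in s.
With the tool pointing down it reaches from about 350 to 900 mm from the base axis. Payload 19.9 kg.
Tool frame: the origin (TCP) lies on the mounting face of the last link; the fingertips stand 199 mm ahead of it and the grasp point (between the pads) lies ctrl.grip_depth ahead of it (ctrl.grip_depth is the distance from the TCP to the grasp point, in mm); z points along the fingers, x is the direction in which the jaws open and shut, and the axes are right-handed (so a half turn about z gives the same grasp; the last joint's range is limited). The gripper opens to 94 mm and grips with 3 to 60 N. Pads are 16 mm wide; open, the fingers measure 119 mm over their backs; the gripper's body (75 mm by 177 mm) begins 78 mm behind the grasp point.
Start: joints at [1.27, 0.417, -0.01, 1.614, 0.005, 1.111, -0.053], TCP at [159.957, -604.179, 404.625] pointing down, gripper open.
Joint ranges: [-2.81, 2.81], [-0.39, 2.02], [-1.27, 1.25], [0.06, 2.57], [-1.19, 4.33], [0.19, 2], [-2.82, 2.82]. Speed limits (rad/s): [1.89, 1.89, 2.39, 2.39, 3.01, 3.01, 3.01].

### API

Orientations are given as a unit quaternion [w, x, y, z].
In Python, from plant import ctrl gives the robot as it stands. The module is installed in compiled form; this text tells all that it offers.
- The arm moves only by the shell command python3 -m pendant 'ROWS' [OPENING]. ROWS is text: rows parted by semicolons, each of 4 numbers parted by spaces: the shift along the tool's x, y, z in mm, then the turn about the tool's z in degrees. A call has 1 to 5 rows; each row shifts and turns the commanded pose from where the row before left it, along the tool's axes as they then stand; what a row does not reach is not made up. A row lasts 1/12 s, in which the tool goes at most 41.7 mm and 7.16 degrees, less where a joint would pass 70% of its speed; a pose out of reach is approached as far as the arm can. A call is refused whole if a number of a shift passes 41.7 or a number of a turn 7.16, either way. A call with a gripper value outside its range is refused whole. OPENING is the finger opening in mm, from 0 to 94, set as the call begins (- or left out, the last holds). The fingers move at their own pace and stop on an object; the grip force is fixed at half the most. Time passes only in rows, so rows that do not move let the fingers close. It gives the time, the measured TCP pose, the force and the opening at its end, in the units of the state.
- ctrl.observe(): the state, without advancing time (a new reading comes with each control period).
- ctrl.snapshot(name): name is "scene" or "top"; returns a dict with "img" (480x640x3 uint8, blue, green, red), "mtx" (3x3 intrinsics, pixels), "k1" (the pictures are not rectified: a ray, as slopes to the right and down, at radius r is drawn at 1 + k1 r^2 times it, then the intrinsics apply), "position" and "attitude" of the camera in the world. Camera axes: x right, y up, looking along -z (the intrinsics and any distortion apply to the point x, -y, -z); pixel columns grow to the right and rows downward; lengths in mm; the calibration is good to about 2 mm. A picture is of the moment at which its call begins. There is no depth.
- ctrl.hand_in(): hands the job in, once; it reports no verdict.
The state is a dict: "time": time; "joint_positions": joint angles; "qd": joint speeds; "joint_torque": joint torques, N m; "tool_pos": TCP position; "eef_rot": TCP orientation; "force": force on the tool from outside, world axes, zero at the start; "ft_torque": the same for the moment, N m; "opening": finger opening in mm.
Only numpy, scipy, OpenCV 4.12 (cv2) and the standard library are available. Lean on these libraries where they do the work, as an engineer would, in place of code of your own. Each camera call takes 0.05 s, during which the arm holds its last target. There are 200 camera calls.

## Working session

There is one attempt and no reset: what is moved stays moved. The work goes in short steps, Python scripts to look and compute and a shell command to move; the robot and the scene stay as the last step left them, time stands still between calls to the robot, and variables do not carry over. Pictures are saved under pics/ and viewed, about 12 in all and at most 16, crops included, and the job is handed in when it is done.

```bash
mkdir -p pics
cat > h.py <<'E'
import numpy as np, cv2
from scipy.spatial.transform import Rotation as R
from plant import ctrl
def rot(q):
    q=np.array(q,float)
    return q if q.shape==(3,3) else R.from_quat(q[[1,2,3,0]]).as_matrix()
def snap(n,f=None):
    s=ctrl.snapshot(n)
    if f: cv2.imwrite('pics/'+f,s['img'])
    return s
def ray(s,u,v):
    K=np.array(s['mtx']);d=np.array([(u-K[0,2])/K[0,0],(v-K[1,2])/K[1,1]]);x=d.copy()
    for _ in range(30): x=d/(1+s['k1']*(x@x))
    return np.array(s['position']),rot(s['attitude'])@np.array([x[0],-x[1],-1])
def px(s,u,v,z):
    p,d=ray(s,u,v); return p+d*(z-p[2])/d[2]
def proj(s,P):
    c=rot(s['attitude']).T@(np.array(P,float)-np.array(s['position']));a=np.array([c[0],-c[1]])/-c[2]
    a=a*(1+s['k1']*(a@a));K=np.array(s['mtx']);return K[0,0]*a[0]+K[0,2],K[1,1]*a[1]+K[1,2]
E
python3 - <<'E'
from h import *
for n in('scene','top'):
    s=snap(n,n+'0.png');print(n,s['mtx'],s['k1'],s['position'],s['attitude'])
print(ctrl.observe(),ctrl.grip_depth)
E
```

```text
scene [[614.1698915    0.         319.24587761]
 [  0.         614.1698915  238.76437031]
 [  0.           0.           1.        ]] -0.014728067079341456 [953.04550802 316.36615049 927.54295021] [0.4787779  0.12803439 0.23218487 0.83694032]
top [[571.23168431   0.         318.33922321]
 [  0.         571.23168431 235.52964491]
 [  0.           0.           1.        ]] -0.17484731337641524 [ 360.90578487   38.52694427 1087.20287595] [ 0.71266413  0.06064628 -0.06820988 -0.69554243]
{'time': 0.1, 'joint_positions': array([ 1.2705556 ,  0.41788236, -0.01031588,  1.61407558,  0.00468099,
        1.11073997, -0.05295559]), 'qd': array([ 0.0008151 , -0.00297859,  0.00048983, -0.00134827, -0.00147057,
       -0.00108059, -0.00077373]), 'joint_torque': array([ 1.34918791e-03, -8.52582407e+01,  6.39906172e-01, -4.26692891e+01,
       -4.88904957e-02,  1.63517817e-02,  5.31934279e-05]), 'tool_pos': array([ 159.89895072, -604.07759695,  404.12374212]), 'eef_rot': array([-3.04264544e-04,  7.92438245e-01, -6.09951913e-01, -4.46832494e-04]), 'force': array([-0.11619147, -0.64374362, -0.43292533]), 'ft_torque': array([-0.01098636, -0.01898374, -0.02193888]), 'opening': 93.87924576529215} 180.4
```

View pics/scene0.png

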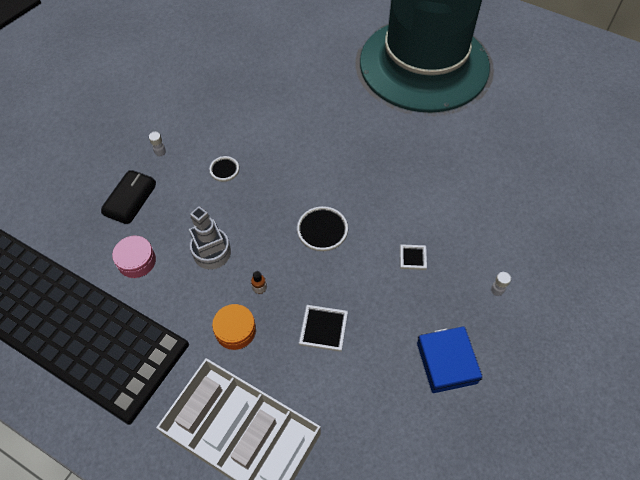

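View pics/top0.png

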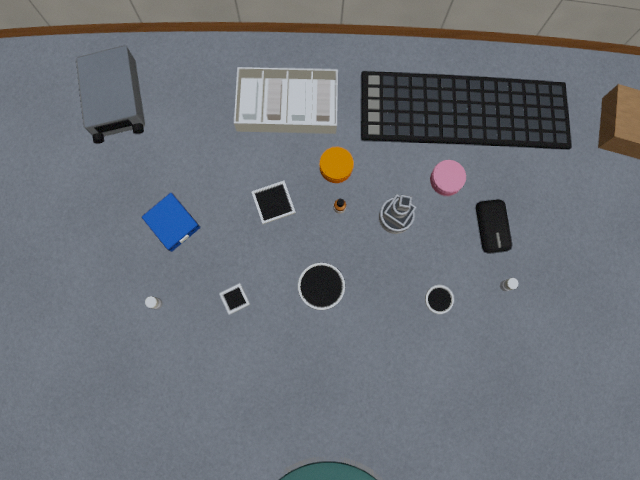

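The four-tin stack is at scene (205,235) and top (400,212). The look-alikes are the orange disc, scene (234,326), top (337,164), and the pink disc, scene (133,256), top (448,177). Neither is aluminium, so both are excluded. The trays in the top view are: large round (321,286), large square (273,202), small round (440,299), small square (235,299). I'll check these in enlarged crops.

Run:
```python
from h import *
a=cv2.imread('pics/top0.png');b=cv2.imread('pics/scene0.png')
c1=cv2.resize(a[182:242,365:435],None,fx=6,fy=6,interpolation=cv2.INTER_CUBIC)
c2=cv2.resize(b[200:275,180:240],None,fx=4.8,fy=4.8,interpolation=cv2.INTER_CUBIC)
print(c1.shape,c2.shape)
cv2.imwrite('pics/c.png',np.hstack([c1,c2]))
st=ctrl.snapshot('top');ss=ctrl.snapshot('scene')
# dark linings -> floor z=4
for n,s,im,L in(('top',st,a,[(321,286),(273,202),(440,299),(235,299)]),('scene',ss,b,[(322,228),(324,327),(224,168),(413,256)])):
    m=(im.max(2)<40).astype('u1')
    _,lab,sta,cen=cv2.connectedComponentsWithStats(m)
    for u,v in L:
        l=lab[v,u];cs,_=cv2.findContours((lab==l).astype('u1'),cv2.RETR_EXTERNAL,cv2.CHAIN_APPROX_NONE)
        w=np.array([px(s,*p[0],5)[:2] for p in cs[0]],'f4')
        M=cv2.minAreaRect(w);print(n,(u,v),sta[l,4],np.round(M[0],1),np.round(M[1],1),round(M[2],1))
for uv in((340,204),):print('bottle',px(st,*uv,52))
print('bottle sc',px(ss,257,274,52),'stack base',px(ss,209,248,30))
```

```text
(360, 420, 3) (360, 288, 3)
top (321, 286) 1277 [464.6  22.9] [74.3 74.2] 1.4
top (273, 202) 766 [624.7 119.5] [54.4 55.2] 21.3
top (440, 299) 390 [ 442.7 -204.5] [42.2 40.7] 64.5
top (235, 299) 260 [435.9 185.6] [30.2 30.9] 26.6
scene (322, 228) 1271 [462.3  23.3] [74.8 74.5] 30.3
scene (324, 327) 1115 [624.2 120.6] [55.6 55.6] 20.9
scene (224, 168) 328 [ 442.3 -202.3] [39.9 42.1] 30.2
scene (413, 256) 287 [433.9 187. ] [29.5 31.1] 30.3
bottle [612.85453177  -9.3527842   52.        ]
bottle sc [615.32348169  -7.48411244  52.        ] stack base [ 606.62066568 -113.02133674   30.        ]
```

View pics/c.png

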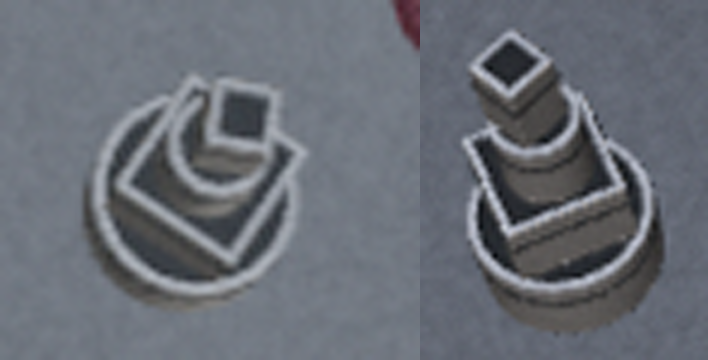

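The crop shows four aluminium tins, stacked small square, small round, large square and large round from the top down. I'm measuring the corners from it.

Run:
```python
from h import *
st=ctrl.snapshot('top');ss=ctrl.snapshot('scene')
T=lambda u,v:(365-.42+u/6,182-.42+v/6)
S=lambda u,v:(180-.4+(u-420)/4.8,200-.4+v/4.8)
def sq(n,s,f,c,z):
    w=np.array([px(s,*f(*p),z)[:2] for p in c]);e=np.roll(w,-1,0)-w
    print(n,w.mean(0).round(1),np.linalg.norm(e,axis=1).round(1),(np.degrees(np.arctan2(e[:,1],e[:,0]))%90).round(1))
sq('SS top',st,T,[(213,75),(283,90),(272,157),(203,141)],128)
sq('SS scn',ss,S,[(510,30),(554,70),(513,110),(469,68)],128)
sq('LS top',st,T,[(118,188),(233,263),(307,153),(193,76)],64)
sq('LS scn',ss,S,[(463,143),(512,240),(627,187),(583,93)],64)
for n,s,f,c,z in(('SR top',st,T,[(168,150),(182,183),(218,198),(258,180),(270,150)],96),('SR scn',ss,S,[(580,110),(572,140),(535,158),(500,142)],96),('LR top',st,T,[(92,210),(105,160),(120,260),(190,295),(250,280),(298,210)],32),('LR scn',ss,S,[(468,212),(480,255),(540,292),(620,270),(654,210),(640,170)],32)):
    w=np.array([px(s,*f(*p),z)[:2] for p in c])
    x=np.linalg.lstsq(np.c_[2*w,np.ones(len(w))],(w**2).sum(1),rcond=None)[0]
    print(n,x[:2].round(1),'r',round(float(np.sqrt(x[2]+x[:2]@x[:2])),1))
o=ctrl.observe();print(rot(o['eef_rot']).round(3))
```

```text
SS top [ 603.2 -119. ] [20.9 20.4 20.5 20. ] [79.3 80.3 78.3 81.3]
SS scn [ 603.  -115.9] [22.3 19.3 22.7 18.9] [76.  82.9 75.1 81.8]
LS top [ 601.9 -120.1] [42.1 42.3 42.5 43.1] [57.6 56.6 56.5 57.2]
LS scn [ 600.7 -116.8] [43.9 42.6 42.4 44.6] [58.9 59.6 56.3 57.6]
SR top [ 601.1 -116.9] r 15.4
SR scn [ 601.2 -113.4] r 14.4
LR top [ 600.7 -119.6] r 32.2
LR scn [ 600.9 -116.8] r 32.3
[[ 0.256 -0.967 -0.   ]
 [-0.967 -0.256  0.   ]
 [-0.     0.    -1.   ]]
```

```bash
cat > go.py <<'E'
# go.py x y z yaw [nrows]: prints per-row tool-axis steps from the measured pose
import sys;from h import *
x,y,z,a=map(float,sys.argv[1:5]);o=ctrl.observe();M=rot(o['eef_rot']);p=np.array(o['tool_pos'])
psi=np.degrees(np.arctan2(M[1,0],M[0,0]));t=-((a-psi+180)%360-180);d=np.array([x,y,z])-p
n=int(sys.argv[5]) if len(sys.argv)>5 else int(max(np.ceil(np.linalg.norm(d)/40),np.ceil(abs(t)/7.1),1))
print('at',p.round(1),'yaw',round(psi,1),'t',round(float(o['time']),2),'F',np.round(o['force'],1),'open',round(o['opening'],1),'tilt',M[2,:2].round(3),'q',np.round(o['joint_positions'],2))
for i in range(n):
    s=M@R.from_euler('z',t*i/n,degrees=True).as_matrix()
    print(' '.join(f'{v:.1f}' for v in [*(s.T@(d/n)),t/n]),end='; ')
print()
E
python3 go.py 603 -117.5 350 -100.5 20
```

```text
at [ 159.9 -604.1  404.4] yaw -75.2 t 0.3 F [-0.6 -0.1  0.1] open 94.0 tilt [-0.  0.] q [ 1.27  0.42 -0.01  1.61  0.    1.11 -0.05]
-17.9 -27.6 2.7 1.3; -18.5 -27.2 2.7 1.3; -19.1 -26.8 2.7 1.3; -19.6 -26.4 2.7 1.3; -20.2 -26.0 2.7 1.3; -20.8 -25.5 2.7 1.3; -21.3 -25.0 2.7 1.3; -21.9 -24.6 2.7 1.3; -22.4 -24.1 2.7 1.3; -23.0 -23.6 2.7 1.3; -23.5 -23.1 2.7 1.3; -24.0 -22.5 2.7 1.3; -24.5 -22.0 2.7 1.3; -25.0 -21.5 2.7 1.3; -25.4 -20.9 2.7 1.3; -25.9 -20.3 2.7 1.3; -26.3 -19.7 2.7 1.3; -26.7 -19.2 2.7 1.3; -27.2 -18.6 2.7 1.3; -27.6 -18.0 2.7 1.3;
```

```bash
python3 -m pendant '-18 -27.5 0 1.3; -18.5 -27 0 1.3; -19 -27 0 1.3; -19.5 -26.5 0 1.3; -20 -26 0 1.3' 50
python3 -m pendant '-21 -25.5 0 1.3; -21.5 -25 0 1.3; -22 -24.5 0 1.3; -22.5 -24 0 1.3; -23 -23.5 0 1.3'
python3 -m pendant '-23.5 -23 0 1.3; -24 -22.5 0 1.3; -24.5 -22 0 1.3; -25 -21.5 0 1.3; -25.5 -21 0 1.3'
python3 -m pendant '-26 -20 0 1.3; -26 -20 0 1.3; -27 -19 0 1.3; -27 -18.5 0 1.3; -27 -18 0 1.3'
python3 -m pendant '0 0 0 0'
python3 go.py 603 -117.5 345 -100.5
```

```text
time: 0.72
tool_pos: [271.6, -481.6, 404.7]
eef_rot: [0.0, 0.756, -0.654, -0.0]
force: [0.4, -0.3, -0.4]
opening: 64.4
time: 1.13
tool_pos: [382.6, -359.8, 404.8]
eef_rot: [0.0, 0.718, -0.696, 0.0]
force: [-0.4, -1.1, -0.8]
opening: 49.9
time: 1.55
tool_pos: [494.3, -238.8, 404.8]
eef_rot: [0.0, -0.677, 0.736, -0.0]
force: [0.8, -0.6, 0.2]
opening: 49.9
time: 1.97
tool_pos: [605.9, -118.8, 404.6]
eef_rot: [-0.0, -0.634, 0.773, 0.0]
force: [-0.5, -0.0, 0.5]
opening: 50.0
time: 2.05
tool_pos: [608.0, -114.6, 404.3]
eef_rot: [0.001, -0.637, 0.771, 0.001]
force: [1.1, 0.6, 0.3]
opening: 50.0
at [ 608.  -114.6  404.3] yaw -100.9 t 2.05 F [1.1 0.6 0.3] open 50.0 tilt [-0.003 -0.   ] q [ 0.33  0.42 -0.25  1.62  0.11  1.11 -1.71]
2.0 2.2 29.7 -0.2; 2.0 2.2 29.7 -0.2;
```

```bash
python3 -m pendant '2 2 15 0; 2 2 15 0; 0 0 15 0; 0 0 15 0; 0 0 0 0'
python3 -m pendant '0 0 0 0;0 0 0 0'
python3 go.py 603 -117.5 300.5 -100.5
python3 - <<'E'
from h import *
a=snap('top')['img'];b=snap('scene')['img']
cv2.imwrite('pics/d.png',np.hstack([cv2.resize(a[150:260,340:440],None,fx=4,fy=4,interpolation=2),cv2.resize(b[170:280,150:250],None,fx=4,fy=4,interpolation=2)]))
E
```

```text
time: 2.47
tool_pos: [599.6, -123.4, 341.9]
eef_rot: [-0.001, -0.635, 0.773, 0.002]
force: [0.4, 0.5, 0.1]
opening: 50.0
time: 2.63
tool_pos: [600.6, -123.4, 345.5]
eef_rot: [0.0, -0.635, 0.773, -0.0]
force: [0.0, 0.6, 0.9]
opening: 50.0
at [ 600.6 -123.4  345.5] yaw -101.2 t 2.63 F [0.  0.6 0.9] open 50.0 tilt [-0.    -0.001] q [ 0.33  0.47 -0.24  1.69  0.13  1.   -1.72]
-3.1 -0.6 22.5 -0.3; -3.1 -0.6 22.5 -0.3;
```

View pics/d.png

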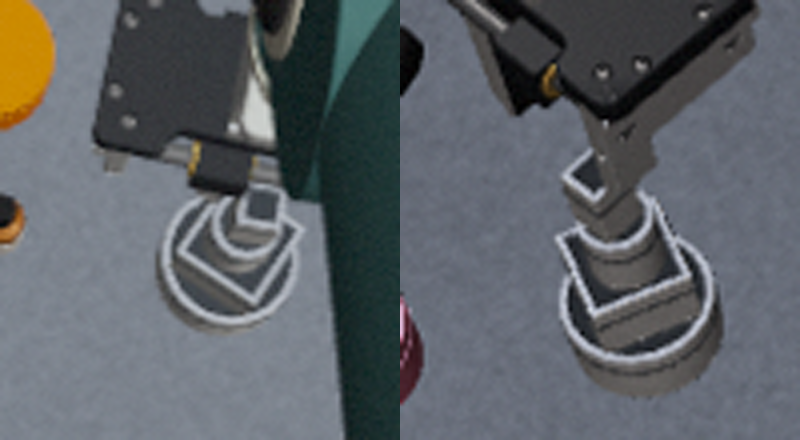

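The crop shows the open fingers standing above the untouched stack, with the small square tin between them at (265,205). I'm correcting the offset, descending and gripping.

```bash
python3 -m pendant '-6 -1 0 0; 0 0 15 0; 0 0 15 0; 0 0 15 0; 0 0 0 0'
python3 -m pendant '0 0 0 0;0 0 0 0' && python3 go.py 603 -117.5 300.5 -100.5
python3 -m pendant '0 0 0 0;0 0 0 0;0 0 0 0;0 0 0 0;0 0 0 0' 15
python3 -m pendant '0 0 0 0;0 0 0 0;0 0 0 0'
python3 -m pendant '0 0 -4 0;0 0 -8 0;0 0 -12 0;0 0 -16 0;0 0 0 0'
python3 -m pendant '0 0 0 0;0 0 0 0'
python3 go.py 435 186.3 345 -61.5 12
```

```text
time: 3.15
tool_pos: [602.0, -117.1, 297.5]
eef_rot: [-0.001, -0.635, 0.772, 0.001]
force: [-0.7, -0.0, -0.6]
opening: 49.4
time: 3.32
tool_pos: [602.9, -117.4, 300.7]
eef_rot: [0.0, -0.635, 0.773, -0.0]
force: [-0.3, -0.4, 1.2]
opening: 49.9
at [ 602.9 -117.4  300.7] yaw -101.2 t 3.32 F [-0.3 -0.4  1.2] open 49.9 tilt [-0.    -0.001] q [ 0.32  0.52 -0.23  1.72  0.15  0.91 -1.74]
0.1 -0.1 0.2 -0.7; 
time: 3.73
tool_pos: [602.5, -117.7, 299.9]
eef_rot: [0.0, -0.635, 0.773, -0.0]
force: [-0.4, -0.0, 0.3]
opening: 20.0
time: 3.98
tool_pos: [602.6, -117.7, 299.8]
eef_rot: [0.0, -0.635, 0.773, -0.0]
force: [-0.1, 0.2, 4.8]
opening: 19.5
time: 4.4
tool_pos: [603.2, -117.7, 343.5]
eef_rot: [0.001, -0.635, 0.773, -0.002]
force: [0.1, 0.5, 0.6]
opening: 19.9
time: 4.57
tool_pos: [602.4, -117.7, 339.7]
eef_rot: [-0.0, -0.635, 0.773, -0.0]
force: [0.0, -0.2, -0.6]
opening: 20.0
at [ 602.4 -117.7  339.7] yaw -101.2 t 4.57 F [ 0.  -0.2 -0.6] open 20.0 tilt [ 0. -0.] q [ 0.32  0.47 -0.24  1.7   0.13  0.99 -1.73]
-22.1 18.6 -0.4 -3.3; -23.2 17.3 -0.4 -3.3; -24.1 15.9 -0.4 -3.3; -25.0 14.5 -0.4 -3.3; -25.8 13.0 -0.4 -3.3; -26.5 11.5 -0.4 -3.3; -27.1 10.0 -0.4 -3.3; -27.7 8.4 -0.4 -3.3; -28.1 6.8 -0.4 -3.3; -28.5 5.1 -0.4 -3.3; -28.7 3.5 -0.4 -3.3; -28.9 1.8 -0.4 -3.3;
```

```bash
python3 -m pendant '-11 9 -5 0; -22 18.5 0 -3.3; -23 17 0 -3.3; -24 16 0 -3.3; -25 14.5 0 -3.3'
python3 -m pendant '-26 13 0 -3.3; -26.5 11.5 0 -3.3; -27 10 0 -3.3; -27.5 8.5 0 -3.3; -28 7 0 -3.3'
python3 -m pendant '-28.5 5 0 -3.3; -28.5 3.5 0 -3.3; -14 1 0 -3.3; 0 0 0 0; 0 0 0 0'
python3 -m pendant '0 0 0 0;0 0 0 0'
python3 go.py 435 186.3 345 -61.5 1
```

```text
time: 4.98
tool_pos: [538.9, -2.7, 344.3]
eef_rot: [0.0, 0.721, -0.693, -0.0]
force: [0.6, 0.3, -0.3]
opening: 19.9
time: 5.4
tool_pos: [468.9, 123.5, 344.5]
eef_rot: [0.0, 0.813, -0.583, -0.0]
force: [0.7, 0.5, -0.8]
opening: 19.7
time: 5.82
tool_pos: [435.6, 185.0, 344.5]
eef_rot: [0.0, 0.859, -0.511, -0.0]
force: [0.6, -0.9, -0.0]
opening: 19.7
time: 5.98
tool_pos: [436.4, 183.9, 344.5]
eef_rot: [0.0, 0.858, -0.513, -0.0]
force: [0.5, 0.4, 0.7]
opening: 19.9
at [436.4 183.9 344.5] yaw -61.7 t 5.98 F [0.5 0.4 0.7] open 19.9 tilt [0. 0.] q [ 0.01  0.26 -0.53  2.03  0.17  0.9  -1.7 ]
-2.8 0.0 -0.5 -0.2;
```

```bash
python3 -m pendant '-3 0 15 0;0 0 25 0;0 0 25 0;0 0 25 0;0 0 20 0'
python3 -m pendant '0 0 10 0;0 0 5 0;0 0 0 0;0 0 0 0;0 0 0 0'
python3 go.py 435 186.3 208.2 -61.5 1
```

```text
time: 6.4
tool_pos: [434.6, 186.5, 233.0]
eef_rot: [0.0, 0.859, -0.513, -0.0]
force: [-0.2, 0.6, -0.9]
opening: 19.9
time: 6.82
tool_pos: [434.9, 187.6, 220.7]
eef_rot: [-0.001, 0.859, -0.512, 0.001]
force: [0.3, 0.0, -0.4]
opening: 19.7
at [434.9 187.6 220.7] yaw -61.6 t 6.82 F [ 0.3  0.  -0.4] open 19.7 tilt [ 0.    -0.002] q [-0.09  0.47 -0.45  2.1   0.34  0.63 -1.85]
1.2 0.5 12.5 -0.1;
```

```bash
python3 -m pendant '1 0.5 5 0;0 0 4 0;0 0 2 0;0 0 0 0;0 0 0 0'
python3 -m pendant '0 0 0 0;0 0 0 0'
python3 go.py 435 186.3 208 -61.5 1
python3 - <<'E'
from h import *
a=snap('top')['img'];b=snap('scene')['img']
cv2.imwrite('pics/e.png',np.hstack([cv2.resize(a[255:345,190:290],None,fx=4,fy=4,interpolation=2),cv2.resize(b[210:300,360:460],None,fx=4,fy=4,interpolation=2)]))
E
```

```text
time: 7.23
tool_pos: [434.5, 186.4, 208.6]
eef_rot: [0.0, 0.859, -0.512, -0.0]
force: [0.1, -0.4, -0.1]
opening: 19.7
time: 7.4
tool_pos: [434.5, 186.4, 208.8]
eef_rot: [-0.0, 0.859, -0.512, 0.0]
force: [0.3, -0.6, -0.7]
opening: 19.7
at [434.5 186.4 208.8] yaw -61.6 t 7.4 F [ 0.3 -0.6 -0.7] open 19.7 tilt [-0. -0.] q [-0.1   0.49 -0.44  2.11  0.36  0.61 -1.86]
0.3 -0.3 0.8 -0.1;
```

View pics/e.png

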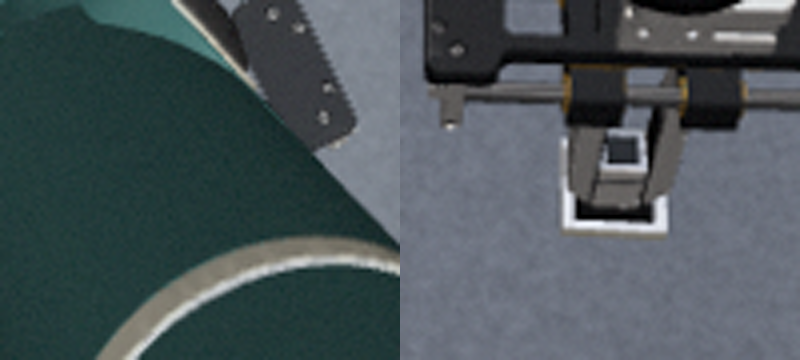

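The scene crop shows the tin held inside the square lip and in line with it, at (622,165). I'm releasing it.

```bash
python3 -m pendant '0 0 0.8 0;0 0 0 0;0 0 0 0'
python3 -m pendant '0 0 0 0;0 0 0 0;0 0 0 0;0 0 0 0' 60
python3 -m pendant '0 0 -6 0;0 0 -12 0;0 0 -30 0;0 0 -35 0;0 0 -25 0'
python3 -m pendant '0 0 -10 0;0 0 0 0;0 0 0 0;0 0 0 0'
python3 go.py 601.3 -116.5 325 -100 10
```

```text
time: 7.75
tool_pos: [434.5, 186.4, 207.8]
eef_rot: [-0.0, 0.859, -0.512, -0.0]
force: [-0.6, 0.0, 0.0]
opening: 19.7
time: 8.08
tool_pos: [434.5, 186.4, 207.9]
eef_rot: [-0.0, 0.859, -0.512, -0.0]
force: [0.0, 0.3, -0.6]
opening: 43.1
time: 8.5
tool_pos: [434.3, 186.7, 319.1]
eef_rot: [-0.001, 0.859, -0.512, 0.0]
force: [0.5, -0.2, 0.2]
opening: 60.1
time: 8.83
tool_pos: [434.2, 186.1, 325.2]
eef_rot: [0.0, 0.859, -0.512, -0.0]
force: [0.1, 0.2, 0.7]
opening: 60.0
at [434.2 186.1 325.2] yaw -61.6 t 8.83 F [0.1 0.2 0.7] open 60.0 tilt [-0.     0.001] q [-0.    0.29 -0.54  2.04  0.2   0.86 -1.72]
34.6 -0.3 0.0 3.8; 34.5 -2.6 0.0 3.8; 34.2 -4.9 0.0 3.8; 33.8 -7.2 0.0 3.8; 33.3 -9.4 0.0 3.8; 32.5 -11.6 0.0 3.8; 31.7 -13.8 0.0 3.8; 30.7 -15.9 0.0 3.8; 29.6 -17.9 0.0 3.8; 28.3 -19.9 0.0 3.8;
```

```bash
python3 -m pendant '17 0 0 3.8; 34.5 -1.5 0 3.8;34.5 -4 0 3.8;34 -6.5 0 3.8;33.5 -8.5 0 3.8'
python3 -m pendant '33 -10.5 0 3.8;32 -12.5 0 3.8;31 -15 0 3.8;30 -17 0 3.8;29 -19 0 3.8'
python3 -m pendant '14 -10 0 0;0 0 0 0;0 0 0 0;0 0 0 0'
python3 go.py 601.3 -116.5 268.5 -100 1
```

```text
time: 9.25
tool_pos: [506.9, 46.5, 324.8]
eef_rot: [0.001, 0.761, -0.648, -0.001]
force: [-0.1, 0.4, 0.5]
opening: 60.0
time: 9.67
tool_pos: [586.0, -106.9, 324.4]
eef_rot: [-0.001, -0.644, 0.765, 0.001]
force: [0.0, 1.1, -0.3]
opening: 60.0
time: 10.0
tool_pos: [592.9, -119.6, 324.8]
eef_rot: [-0.0, -0.646, 0.764, 0.001]
force: [-0.1, -0.2, 0.3]
opening: 60.4
at [ 592.9 -119.6  324.8] yaw -99.6 t 10.0 F [-0.1 -0.2  0.3] open 60.4 tilt [-0.     0.002] q [ 0.34  0.48 -0.25  1.73  0.14  0.95 -1.7 ]
-4.4 -7.9 56.3 0.4;
```

```bash
python3 -m pendant '-4.5 -8 0 0;0 0 14 0;0 0 18 0;0 0 14 0;0 0 7 0'
python3 -m pendant '0 0 3 0;0 0 0 0;0 0 0 0;0 0 0 0'
python3 go.py 601.3 -116.5 268.5 -100 1
python3 -m pendant '0 0 0 0;0 0 0 0;0 0 0 0;0 0 0 0;0 0 0 0' 26
python3 -m pendant '0 0 0 0;0 0 0 0;0 0 0 0'
python3 -m pendant '0 0 -4 0;0 0 -10 0;0 0 -16 0;0 0 -10 0;0 0 0 0'
python3 -m pendant '0 0 0 0;0 0 0 0'
python3 go.py 442.5 -203.4 308 -100 6
```

```text
time: 10.42
tool_pos: [601.8, -115.9, 271.1]
eef_rot: [-0.0, -0.646, 0.763, 0.001]
force: [-0.2, 0.0, -0.6]
opening: 60.1
time: 10.75
tool_pos: [602.2, -116.9, 270.7]
eef_rot: [0.0, -0.646, 0.764, -0.0]
force: [-0.1, -0.9, 0.5]
opening: 60.3
at [ 602.2 -116.9  270.7] yaw -99.6 t 10.75 F [-0.1 -0.9  0.5] open 60.3 tilt [-0.    -0.001] q [ 0.32  0.56 -0.24  1.74  0.17  0.86 -1.73]
-0.2 1.0 2.2 0.4; 
time: 11.17
tool_pos: [601.9, -117.1, 270.0]
eef_rot: [0.0, -0.646, 0.764, -0.0]
force: [-0.1, -0.2, 2.0]
opening: 31.6
time: 11.42
tool_pos: [601.9, -117.1, 270.0]
eef_rot: [0.0, -0.646, 0.764, -0.0]
force: [-0.7, 0.3, 2.8]
opening: 31.2
time: 11.83
tool_pos: [602.5, -117.1, 312.6]
eef_rot: [0.001, -0.646, 0.764, -0.001]
force: [-0.3, 0.0, -0.3]
opening: 31.3
time: 12.0
tool_pos: [601.7, -117.1, 309.4]
eef_rot: [-0.0, -0.646, 0.764, 0.0]
force: [0.5, 0.4, -1.0]
opening: 31.7
at [ 601.7 -117.1  309.4] yaw -99.6 t 12.0 F [ 0.5  0.4 -1. ] open 31.7 tilt [-0.  0.] q [ 0.33  0.51 -0.25  1.72  0.15  0.93 -1.72]
18.6 23.8 0.3 0.1; 18.6 23.7 0.3 0.1; 18.7 23.7 0.3 0.1; 18.7 23.7 0.3 0.1; 18.7 23.7 0.3 0.1; 18.7 23.7 0.3 0.1;
```

```bash
python3 -m pendant '9 12 0 0;18.5 24 0 0;18.5 24 0 0;18.5 24 0 0;18.5 24 0 0'
python3 -m pendant '18.5 24 0 0;9.5 12 15 0;0 0 25 0;0 0 25 0;0 0 15 0'
python3 -m pendant '0 0 5 0;0 0 0 0;0 0 0 0;0 0 0 0'
python3 go.py 442.5 -203.4 210.3 -100 1
```

```text
time: 12.42
tool_pos: [480.1, -181.3, 309.0]
eef_rot: [-0.0, -0.646, 0.764, 0.001]
force: [1.2, -1.3, -0.6]
opening: 31.2
time: 12.83
tool_pos: [440.4, -202.5, 227.5]
eef_rot: [-0.0, -0.645, 0.764, 0.001]
force: [-1.1, -0.2, -0.9]
opening: 31.4
time: 13.17
tool_pos: [441.8, -202.6, 225.7]
eef_rot: [0.0, -0.646, 0.764, -0.0]
force: [0.0, -0.3, -0.4]
opening: 31.4
at [ 441.8 -202.6  225.7] yaw -99.6 t 13.17 F [ 0.  -0.3 -0.4] open 31.4 tilt [ 0.    -0.001] q [ 0.54  0.45 -0.21  2.08  0.15  0.63 -1.51]
0.7 -0.8 15.4 0.4;
```

```bash
python3 -m pendant '0.7 -0.8 5 0;0 0 5 0;0 0 3 0;0 0 2 0;0 0 0 0'
python3 -m pendant '0 0 0 0;0 0 0 0'
python3 go.py 442.5 -203.4 210 -100 1
python3 - <<'E'
from h import *
a=snap('top')['img'];b=snap('scene')['img']
cv2.imwrite('pics/f.png',np.hstack([cv2.resize(a[255:345,390:490],None,fx=4,fy=4,interpolation=2),cv2.resize(b[120:210,170:270],None,fx=4,fy=4,interpolation=2)]))
E
```

```text
time: 13.58
tool_pos: [442.1, -203.4, 209.7]
eef_rot: [-0.0, -0.646, 0.764, 0.0]
force: [-0.1, -0.9, -1.4]
opening: 31.4
time: 13.75
tool_pos: [442.1, -203.4, 209.7]
eef_rot: [-0.0, -0.646, 0.764, 0.0]
force: [-0.2, 0.1, -0.7]
opening: 31.2
at [ 442.1 -203.4  209.7] yaw -99.6 t 13.75 F [-0.2  0.1 -0.7] open 31.2 tilt [-0.  0.] q [ 0.53  0.48 -0.2   2.08  0.16  0.59 -1.51]
-0.0 -0.4 -0.3 0.4;
```

View pics/f.png

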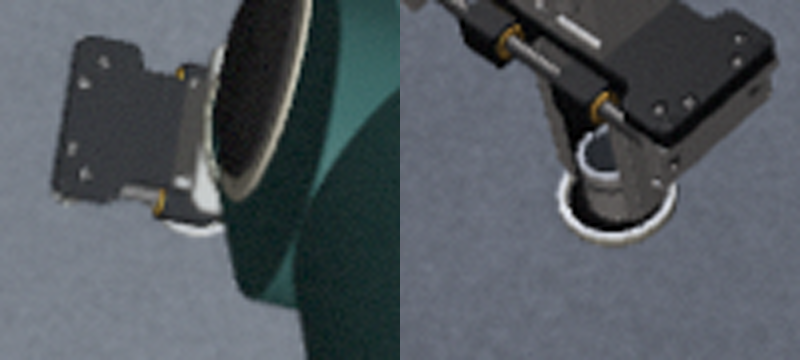

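The scene crop shows the small round tin inside its round lip, at (605,180). I'll release it and go for the large square tin.

```bash
python3 -m pendant '0 0 0 0;0 0 0 0;0 0 0 0;0 0 0 0;0 0 0 0' 70
python3 -m pendant '0 0 -6 0;0 0 -12 0;0 0 -25 0;0 0 -30 0;0 0 -20 0'
python3 -m pendant '0 0 0 0;0 0 0 0;0 0 0 0'
python3 go.py 601.3 -117.8 300 -32.5 10
```

```text
time: 14.27
tool_pos: [442.1, -203.4, 209.9]
eef_rot: [0.0, -0.646, 0.764, 0.0]
force: [-0.1, 0.6, 0.2]
opening: 61.4
time: 14.68
tool_pos: [442.2, -203.3, 305.4]
eef_rot: [0.0, -0.646, 0.764, -0.001]
force: [0.4, -0.7, -0.5]
opening: 70.4
time: 14.93
tool_pos: [441.9, -203.3, 302.6]
eef_rot: [-0.0, -0.646, 0.764, 0.0]
force: [-0.3, -0.6, 0.1]
opening: 69.8
at [ 441.9 -203.3  302.6] yaw -99.6 t 14.93 F [-0.3 -0.6  0.1] open 69.8 tilt [-0.  0.] q [ 0.57  0.32 -0.23  2.04  0.1   0.8  -1.46]
-11.1 -14.3 0.3 -6.7; -9.3 -15.5 0.3 -6.7; -7.5 -16.5 0.3 -6.7; -5.5 -17.2 0.3 -6.7; -3.4 -17.8 0.3 -6.7; -1.3 -18.0 0.3 -6.7; 0.8 -18.1 0.3 -6.7; 2.9 -17.9 0.3 -6.7; 4.9 -17.4 0.3 -6.7; 6.9 -16.7 0.3 -6.7;
```

```bash
python3 -m pendant '-11 -14 0 -6.7;-9.5 -15.5 0 -6.7;-7.5 -16.5 0 -6.7;-5.5 -17 0 -6.7;-3.5 -18 0 -6.7'
python3 -m pendant '-1 -18 0 -6.7;1 -18 0 -6.7;3 -18 0 -6.7;5 -17.5 0 -6.7;7 -16.5 0 -6.7'
python3 -m pendant '0 0 0 0;0 0 0 0;0 0 0 0'
python3 go.py 601.3 -117.8 237 -32.5 1
python3 - <<'E'
from h import *
a=snap('top')['img'];b=snap('scene')['img']
cv2.imwrite('pics/g.png',np.hstack([cv2.resize(a[150:260,340:440],None,fx=4,fy=4,interpolation=2),cv2.resize(b[170:280,150:250],None,fx=4,fy=4,interpolation=2)]))
E
```

```text
time: 15.35
tool_pos: [522.0, -159.9, 301.7]
eef_rot: [0.0, 0.84, -0.543, -0.001]
force: [-0.0, -0.2, 0.6]
opening: 69.9
time: 15.77
tool_pos: [602.1, -117.9, 301.4]
eef_rot: [-0.0, 0.961, -0.278, -0.001]
force: [0.1, 0.5, 0.6]
opening: 70.2
time: 16.02
tool_pos: [601.0, -118.8, 301.8]
eef_rot: [0.0, 0.959, -0.282, -0.001]
force: [0.2, 0.1, -0.6]
opening: 69.8
at [ 601.  -118.8  301.8] yaw -32.7 t 16.02 F [ 0.2  0.1 -0.6] open 69.8 tilt [-0.002  0.001] q [ 0.51  0.55 -0.48  1.72  0.31  0.95 -0.67]
-0.1 -1.1 64.8 -0.2;
```

View pics/g.png

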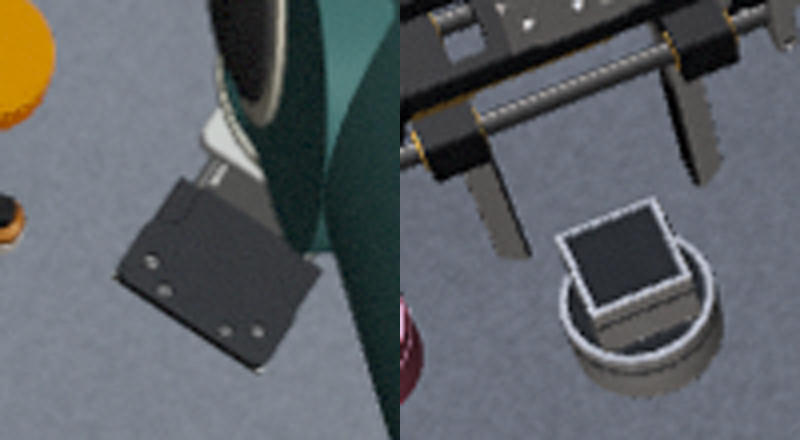

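The scene crop shows the large square tin at (625,250), still squarely on the large round one and in line with the jaws. I'm descending, gripping and lifting.

```bash
python3 -m pendant '0 -1 10 0;0 0 20 0;0 0 18 0;0 0 10 0;0 0 5 0'
python3 -m pendant '0 0 2 0;0 0 0 0;0 0 0 0;0 0 0 0'
python3 go.py 601.3 -117.8 237 -32.5 1
python3 -m pendant '0 0 0 0;0 0 0 0;0 0 0 0;0 0 0 0;0 0 0 0' 38
python3 -m pendant '0 0 0 0;0 0 0 0;0 0 0 0'
python3 -m pendant '0 0 -4 0;0 0 -10 0;0 0 -20 0;0 0 -20 0;0 0 -16 0'
python3 -m pendant '0 0 0 0;0 0 0 0;0 0 0 0'
python3 go.py 624.5 120 310 -69 10
```

```text
time: 16.53
tool_pos: [601.5, -117.7, 238.0]
eef_rot: [0.0, 0.96, -0.281, -0.001]
force: [-0.4, 1.2, -0.3]
opening: 70.2
time: 16.87
tool_pos: [602.4, -117.6, 238.6]
eef_rot: [-0.0, 0.96, -0.28, 0.001]
force: [-0.0, -0.8, 0.0]
opening: 69.8
at [ 602.4 -117.6  238.6] yaw -32.6 t 16.87 F [-0.  -0.8  0. ] open 69.8 tilt [ 0.001 -0.   ] q [ 0.48  0.64 -0.45  1.75  0.36  0.83 -0.71]
-0.8 0.8 1.6 -0.1; 
time: 17.28
tool_pos: [602.2, -117.6, 238.0]
eef_rot: [-0.0, 0.96, -0.28, 0.0]
force: [-0.6, -0.8, 1.0]
opening: 43.8
time: 17.53
tool_pos: [602.2, -117.6, 237.9]
eef_rot: [-0.0, 0.96, -0.28, 0.0]
force: [-1.7, -1.3, 4.1]
opening: 43.5
time: 17.95
tool_pos: [602.3, -117.5, 310.0]
eef_rot: [-0.0, 0.96, -0.28, 0.0]
force: [0.7, -0.4, -0.8]
opening: 44.0
time: 18.2
tool_pos: [601.9, -117.7, 307.5]
eef_rot: [0.0, 0.96, -0.28, -0.0]
force: [0.3, -0.4, -1.3]
opening: 43.7
at [ 601.9 -117.7  307.5] yaw -32.6 t 18.2 F [ 0.3 -0.4 -1.3] open 43.7 tilt [-0.001  0.   ] q [ 0.51  0.55 -0.49  1.71  0.3   0.96 -0.67]
-10.9 -21.2 -0.3 3.6; -12.2 -20.5 -0.3 3.6; -13.5 -19.7 -0.3 3.6; -14.7 -18.8 -0.3 3.6; -15.9 -17.8 -0.3 3.6; -17.0 -16.8 -0.3 3.6; -18.0 -15.7 -0.3 3.6; -19.0 -14.5 -0.3 3.6; -19.9 -13.2 -0.3 3.6; -20.7 -12.0 -0.3 3.6;
```

```bash
python3 -m pendant '-5 -10.5 0 3.6;-12 -21 0 3.6;-13 -20 0 3.6;-14 -19 0 3.6;-15.5 -18 0 3.6'
python3 -m pendant '-16.5 -17 0 3.6;-17.5 -16 0 3.6;-18.5 -15 0 3.6;-19.5 -14 0 3.6;-20 -13 0 3.6'
python3 -m pendant '-10 -6 0 0;0 0 0 0;0 0 0 0;0 0 0 0'
python3 go.py 624.5 120 210 -69 1
```

```text
time: 18.62
tool_pos: [614.3, -10.3, 306.8]
eef_rot: [0.0, 0.904, -0.429, -0.001]
force: [-0.1, -0.7, -1.8]
opening: 43.8
time: 19.03
tool_pos: [628.8, 108.1, 306.7]
eef_rot: [0.001, 0.825, -0.565, -0.001]
force: [-0.4, 0.4, -0.3]
opening: 43.5
time: 19.37
tool_pos: [631.0, 116.9, 307.3]
eef_rot: [0.001, 0.826, -0.563, -0.0]
force: [-0.5, -0.3, -0.9]
opening: 44.0
at [631.  116.9 307.3] yaw -68.6 t 19.37 F [-0.5 -0.3 -0.9] open 44.0 tilt [0.    0.001] q [ 0.04  0.58 -0.38  1.64  0.25  0.97 -1.62]
-5.3 4.8 97.3 0.4;
```

```bash
python3 -m pendant '-5 5 0 0;0 0 15 0;0 0 25 0;0 0 25 0;0 0 15 0'
python3 -m pendant '0 0 8 0;0 0 4 0;0 0 0 0;0 0 0 0;0 0 0 0'
python3 go.py 624.5 120 210 -69 1
python3 - <<'E'
from h import *
b=snap('scene')['img']
cv2.imwrite('pics/i.png',cv2.resize(b[270:370,270:380],None,fx=4,fy=4,interpolation=2))
E
```

```text
time: 19.78
tool_pos: [623.5, 120.0, 225.7]
eef_rot: [0.001, 0.826, -0.564, -0.001]
force: [-0.5, 0.8, -0.6]
opening: 44.3
time: 20.2
tool_pos: [624.8, 121.2, 217.0]
eef_rot: [-0.001, 0.826, -0.563, 0.001]
force: [0.2, -0.4, 0.5]
opening: 43.7
at [624.8 121.2 217. ] yaw -68.6 t 20.2 F [ 0.2 -0.4  0.5] open 43.7 tilt [ 0.    -0.002] q [ 0.01  0.68 -0.34  1.7   0.3   0.81 -1.67]
1.0 0.7 7.0 0.4;
```

View pics/i.png

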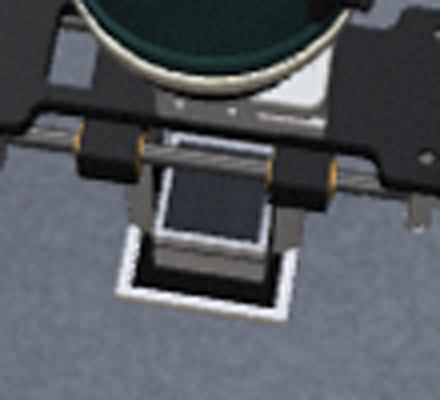

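The crop shows the large square tin centred and square over its tray, at (215,200). I'll set it down.

```bash
python3 -m pendant '1 0.5 4 0;0 0 2 0;0 0 0.5 0;0 0 0 0;0 0 0 0'
python3 -m pendant '0 0 0 0;0 0 0 0'
python3 -m pendant '0 0 0.5 0;0 0 0 0;0 0 0 0;0 0 0 0;0 0 0 0' 84
python3 -m pendant '0 0 0 0'
python3 -m pendant '0 0 -6 0;0 0 -12 0;0 0 -25 0;0 0 -25 0;0 0 -15 0'
python3 -m pendant '0 0 0 0;0 0 0 0;0 0 0 0'
python3 go.py 600.9 -118 293 -90 9
```

```text
time: 20.67
tool_pos: [624.5, 119.9, 209.9]
eef_rot: [0.0, 0.826, -0.563, 0.0]
force: [-2.7, -2.6, 9.0]
opening: 43.8
time: 20.83
tool_pos: [624.5, 119.9, 209.9]
eef_rot: [0.0, 0.826, -0.563, 0.0]
force: [-2.5, -1.5, 9.1]
opening: 43.9
time: 21.25
tool_pos: [624.4, 120.2, 208.7]
eef_rot: [0.0, 0.826, -0.563, -0.0]
force: [-0.5, -0.0, -0.2]
opening: 73.8
time: 21.33
tool_pos: [624.4, 120.2, 208.8]
eef_rot: [0.0, 0.826, -0.563, -0.0]
force: [-0.5, 0.4, -0.0]
opening: 80.6
time: 21.75
tool_pos: [624.8, 120.4, 295.5]
eef_rot: [-0.001, 0.826, -0.563, 0.001]
force: [-0.6, 0.5, 0.5]
opening: 83.8
time: 22.0
tool_pos: [624.2, 120.0, 291.8]
eef_rot: [0.0, 0.826, -0.563, -0.0]
force: [-0.6, 0.6, -0.0]
opening: 83.9
at [624.2 120.  291.8] yaw -68.6 t 22.0 F [-0.6  0.6 -0. ] open 83.9 tilt [0. 0.] q [ 0.03  0.58 -0.37  1.67  0.25  0.94 -1.63]
23.7 12.1 -0.1 2.4; 24.2 11.1 -0.1 2.4; 24.6 10.1 -0.1 2.4; 25.0 9.0 -0.1 2.4; 25.3 8.0 -0.1 2.4; 25.7 6.9 -0.1 2.4; 25.9 5.9 -0.1 2.4; 26.1 4.8 -0.1 2.4; 26.3 3.7 -0.1 2.4;
```

```bash
python3 -m pendant '12 6 0 2.4;24 11.5 0 2.4;24.5 10.5 0 2.4;25 9.5 0 2.4;25 8.5 0 2.4'
python3 -m pendant '25.5 7.5 0 2.4;26 6.5 0 2.4;26 5.5 0 2.4;26 4.5 0 2.4;13 2 0 0'
python3 -m pendant '0 0 0 0;0 0 0 0;0 0 0 0'
python3 go.py 600.9 -118 205 -90 1
python3 - <<'E'
from h import *
a=snap('top')['img'];b=snap('scene')['img']
cv2.imwrite('pics/j.png',np.hstack([cv2.resize(a[150:260,340:440],None,fx=4,fy=4,interpolation=2),cv2.resize(b[170:280,150:250],None,fx=4,fy=4,interpolation=2)]))
E
```

```text
time: 22.42
tool_pos: [610.2, -1.2, 291.0]
eef_rot: [0.001, 0.761, -0.648, -0.001]
force: [0.5, 0.2, 0.7]
opening: 83.8
time: 22.83
tool_pos: [594.3, -121.7, 291.1]
eef_rot: [-0.001, -0.703, 0.711, 0.0]
force: [-0.1, -1.2, 0.1]
opening: 83.8
time: 23.08
tool_pos: [595.5, -116.2, 291.6]
eef_rot: [0.0, -0.707, 0.708, 0.0]
force: [0.1, 0.6, -0.7]
opening: 84.1
at [ 595.5 -116.2  291.6] yaw -90.1 t 23.08 F [ 0.1  0.6 -0.7] open 84.1 tilt [-0.001  0.   ] q [ 0.34  0.52 -0.26  1.75  0.17  0.89 -1.56]
1.8 -5.4 86.6 -0.1;
```

View pics/j.png

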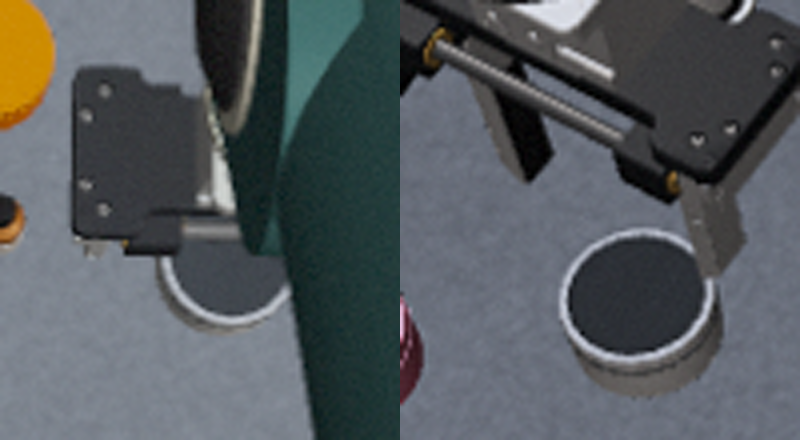

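The scene crop shows the large round tin alone at (640,295), where it was, with the jaws standing above it.

```bash
python3 -m pendant '2 -5.5 0 0;0 0 15 0;0 0 25 0;0 0 22 0;0 0 12 0'
python3 -m pendant '0 0 7 0;0 0 4 0;0 0 0 0;0 0 0 0;0 0 0 0'
python3 go.py 600.9 -118 205 -90 1
python3 -m pendant '0 0 0 0;0 0 0 0;0 0 0 0;0 0 0 0;0 0 0 0' 60
python3 -m pendant '0 0 0 0;0 0 0 0'
python3 -m pendant '0 0 -4 0;0 0 -10 0;0 0 -20 0;0 0 -20 0;0 0 -10 0'
python3 -m pendant '0 0 0 0;0 0 0 0;0 0 0 0'
python3 go.py 463.4 23.1 269 -80 6
```

```text
time: 23.6
tool_pos: [600.7, -118.8, 215.6]
eef_rot: [-0.001, -0.706, 0.708, 0.001]
force: [-1.1, 0.3, -0.4]
opening: 83.6
time: 24.02
tool_pos: [601.3, -119.5, 207.9]
eef_rot: [0.0, -0.706, 0.708, -0.001]
force: [0.8, -0.5, -0.5]
opening: 83.9
at [ 601.3 -119.5  207.9] yaw -90.2 t 24.02 F [ 0.8 -0.5 -0.5] open 83.9 tilt [ 0.    -0.001] q [ 0.32  0.65 -0.23  1.77  0.21  0.75 -1.59]
-1.5 0.4 2.9 -0.2; 
time: 24.43
tool_pos: [601.0, -119.5, 207.2]
eef_rot: [0.0, -0.706, 0.708, -0.0]
force: [-2.0, -0.5, 6.5]
opening: 65.4
time: 24.6
tool_pos: [601.0, -119.5, 207.2]
eef_rot: [0.0, -0.706, 0.708, -0.0]
force: [-0.9, 0.3, 6.0]
opening: 65.7
time: 25.02
tool_pos: [601.3, -119.4, 273.6]
eef_rot: [0.001, -0.706, 0.708, -0.001]
force: [0.2, -0.8, -1.5]
opening: 65.6
time: 25.27
tool_pos: [600.6, -119.5, 269.9]
eef_rot: [-0.0, -0.706, 0.708, 0.001]
force: [0.5, 0.7, -3.2]
opening: 65.6
at [ 600.6 -119.5  269.9] yaw -90.2 t 25.27 F [ 0.5  0.7 -3.2] open 65.6 tilt [-0.     0.001] q [ 0.34  0.56 -0.25  1.74  0.18  0.86 -1.57]
-23.7 22.9 0.2 -1.7; -24.4 22.2 0.2 -1.7; -25.0 21.5 0.2 -1.7; -25.6 20.7 0.2 -1.7; -26.2 20.0 0.2 -1.7; -26.8 19.2 0.2 -1.7;
```

```bash
python3 -m pendant '-12 11.5 0 -1.7;-24 22.5 0 -1.7;-24.5 22 0 -1.7;-25.5 21 0 -1.7;-26 20.5 0 -1.7'
python3 -m pendant '-26 19.5 0 -1.7;-13 10 0 0;0 0 0 0;0 0 0 0;0 0 0 0'
python3 go.py 463.4 23.1 211 -80 1
```

```text
time: 25.68
tool_pos: [494.9, -12.8, 269.8]
eef_rot: [0.0, 0.757, -0.653, -0.001]
force: [1.0, 0.8, -2.9]
opening: 65.7
time: 26.1
tool_pos: [461.7, 19.8, 270.5]
eef_rot: [0.0, 0.766, -0.643, -0.0]
force: [0.8, -0.5, -2.6]
opening: 65.1
at [461.7  19.8 270.5] yaw -80.0 t 26.1 F [ 0.8 -0.5 -2.6] open 65.1 tilt [-0.  0.] q [ 0.2   0.34 -0.36  2.11  0.18  0.72 -1.67]
-3.0 -2.3 59.5 -0.0;
```

```bash
python3 -m pendant '-3 -2 10 0;0 0 20 0;0 0 15 0;0 0 7 0;0 0 0 0'
python3 -m pendant '0 0 0 0;0 0 0 0;0 0 0 0'
python3 go.py 463.4 23.1 211 -80 1
python3 - <<'E'
from h import *
b=snap('scene')['img']
cv2.imwrite('pics/k.png',cv2.resize(b[170:280,265:385],None,fx=4,fy=4,interpolation=2))
E
```

```text
time: 26.52
tool_pos: [462.6, 23.3, 217.0]
eef_rot: [0.001, 0.766, -0.643, -0.001]
force: [-1.1, 0.5, -2.4]
opening: 65.1
time: 26.77
tool_pos: [463.1, 23.5, 219.5]
eef_rot: [-0.0, 0.766, -0.643, 0.0]
force: [0.4, -0.1, -3.1]
opening: 65.4
at [463.1  23.5 219.5] yaw -80.0 t 26.77 F [ 0.4 -0.1 -3.1] open 65.4 tilt [ 0.    -0.001] q [ 0.16  0.44 -0.32  2.13  0.24  0.6  -1.73]
0.5 -0.2 8.5 0.0;
```

View pics/k.png

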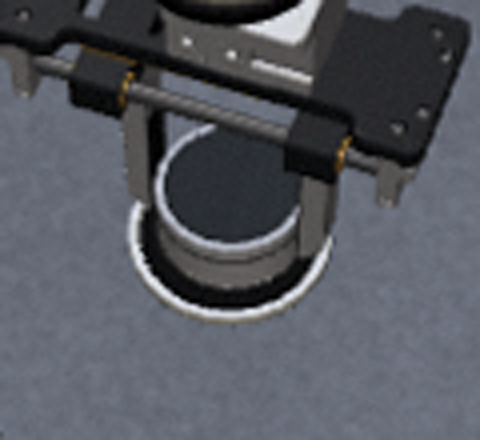

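The crop shows the large round tin centred over its tray, at (230,210). I'll lower it, release and retreat.

```bash
python3 -m pendant '0 0 4 0;0 0 3 0;0 0 1 0;0 0 0.5 0;0 0 0 0'
python3 -m pendant '0 0 0 0;0 0 0 0'
python3 -m pendant '0 0 0 0;0 0 0 0;0 0 0 0;0 0 0 0;0 0 0 0' 90
python3 -m pendant '0 0 0 0'
python3 -m pendant '0 0 -6 0;0 0 -12 0;0 0 -25 0;0 0 -30 0;0 0 -30 0'
python3 -m pendant '0 0 -30 0;0 0 -20 0;0 0 0 0;0 0 0 0;0 0 0 0'
python3 go.py 250 -450 370 -80 14
```

```text
time: 27.23
tool_pos: [462.9, 23.6, 211.1]
eef_rot: [0.0, 0.766, -0.643, 0.0]
force: [-8.2, -1.1, 25.8]
opening: 64.9
time: 27.4
tool_pos: [462.9, 23.6, 211.1]
eef_rot: [0.0, 0.766, -0.643, 0.0]
force: [-8.1, -1.9, 24.8]
opening: 65.7
time: 27.82
tool_pos: [462.8, 23.6, 210.2]
eef_rot: [0.0, 0.766, -0.643, -0.0]
force: [0.4, -0.2, -0.2]
opening: 89.6
time: 27.9
tool_pos: [462.8, 23.6, 210.3]
eef_rot: [0.0, 0.766, -0.643, -0.0]
force: [-0.2, 0.9, 0.7]
opening: 89.9
time: 28.32
tool_pos: [462.4, 23.7, 314.7]
eef_rot: [0.0, 0.766, -0.642, -0.001]
force: [0.0, 0.1, 0.4]
opening: 90.0
time: 28.73
tool_pos: [462.5, 23.5, 363.0]
eef_rot: [0.0, 0.766, -0.643, -0.0]
force: [-0.1, 0.7, -0.3]
opening: 89.8
at [462.5  23.5 363. ] yaw -80.0 t 28.73 F [-0.1  0.7 -0.3] open 89.8 tilt [-0.     0.001] q [ 0.24  0.2  -0.39  2.03  0.09  0.93 -1.6 ]
30.7 20.8 -0.5 0.0; 30.7 20.8 -0.5 0.0; 30.7 20.8 -0.5 0.0; 30.7 20.8 -0.5 0.0; 30.7 20.8 -0.5 0.0; 30.7 20.8 -0.5 0.0; 30.7 20.8 -0.5 0.0; 30.7 20.8 -0.5 0.0; 30.7 20.8 -0.5 0.0; 30.7 20.8 -0.5 0.0; 30.7 20.8 -0.5 0.0; 30.7 20.8 -0.5 0.0; 30.7 20.8 -0.5 0.0; 30.7 20.8 -0.5 0.0;
```

```bash
python3 -m pendant '15 10 0 0;30 21 0 0;30 21 0 0;30 21 0 0;30 21 0 0'
python3 -m pendant '30 21 0 0;30 21 0 0;30 21 0 0;30 21 0 0;30 21 0 0'
python3 -m pendant '30 21 0 0;30 21 0 0;15 10 0 0;0 0 0 0;0 0 0 0'
python3 - <<'E'
from h import *
st=snap('top');ss=snap('scene')
a=st['img'];b=ss['img']
g=[]
for u,v in((297,186-14),(245,172),(411,268),(207,268)):pass
crops=[a[256:316,291:351],a[172:232,243:303],a[269:329,410:470],a[269:329,205:265],b[185:260,285:360],b[285:360,287:362],b[130:205,187:262],b[215:290,376:451]]
crops=[cv2.resize(c,(200,200),interpolation=2) for c in crops]
cv2.imwrite('pics/l.png',np.vstack([np.hstack(crops[:4]),np.hstack(crops[4:])]))
cv2.imwrite('pics/m.png',a)
i0=cv2.imread('pics/top0.png')
d=cv2.absdiff(a,i0).max(2)
print('bottle diff',d[190:220,325:355].max(),'box diff',d[190:255,138:204].max())
E
```

```text
time: 29.15
tool_pos: [392.4, -127.0, 362.4]
eef_rot: [0.0, 0.766, -0.642, -0.001]
force: [1.5, -0.8, 0.1]
opening: 90.5
time: 29.57
tool_pos: [315.1, -293.0, 362.4]
eef_rot: [0.0, 0.766, -0.643, -0.001]
force: [1.1, -1.2, 0.2]
opening: 90.1
time: 29.98
tool_pos: [277.8, -375.0, 362.1]
eef_rot: [-0.0, 0.766, -0.643, -0.001]
force: [0.2, 1.1, -0.5]
opening: 90.0
bottle diff 20 box diff 17
```

View pics/l.png

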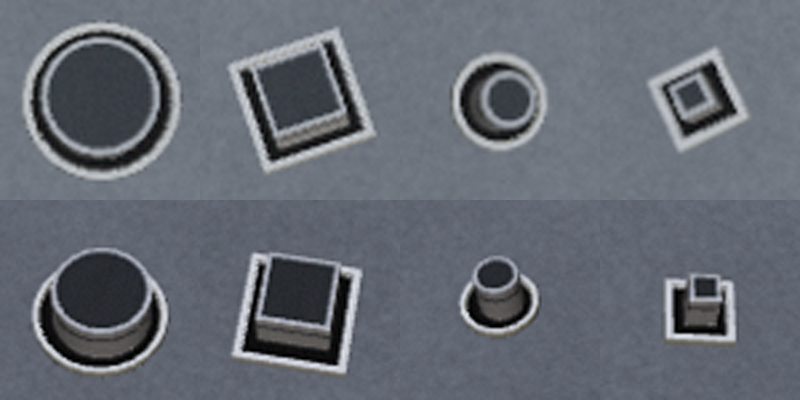

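View pics/m.png

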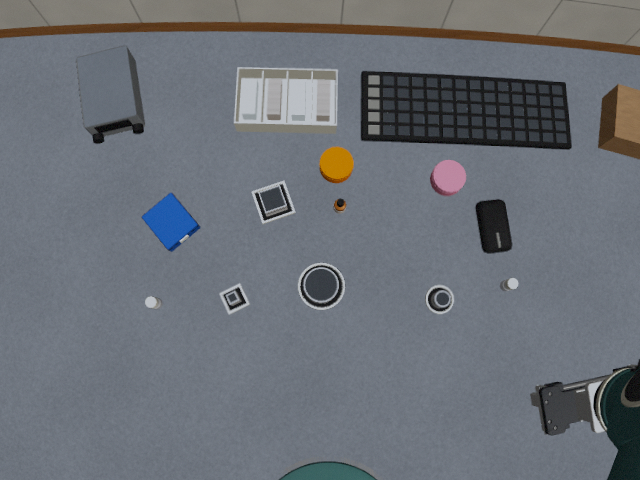

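All four tins sit inside their lips, and the bottle and box are unchanged. The last check is centre offsets, measured from the lid centres at z = 36.

Run:
```python
from h import *
st=snap('top')
for n,(u,v),t in(('LR',(291+102*.3,256+97*.3),(463.4,23.1)),('LS',(243+100*.3,172+86*.3),(624.5,120)),('SR',(410+109*.3,269+101*.3),(442.5,-203.4)),('SS',(205+91*.3,269+93*.3),(435,186.3))):
    w=px(st,u-.35,v-.35,36)[:2];print(n,w.round(1),np.round(w-t,1))
ctrl.hand_in()
```

```text
LR [462.9  22. ] [-0.5 -1.1]
LS [626.2 117.8] [ 1.7 -2.2]
SR [ 441.1 -203.7] [-1.4 -0.3]
SS [436.7 186. ] [ 1.7 -0.3]
the job is handed in; nothing more can be done
```

I took the stack apart from the top down, stood each tin in its own tray, moved the arm clear and handed the job in at about 30 s.

- **Tins:** The last pictures from both cameras show all four tins upright and flat inside their lips, with the square ones in line with their trays. In the top camera picture, the lid centres are within 3 mm of their tray centres.
- **Bystanders:** The oil bottle and slide box look unchanged from the first top picture.
- **Forces:** The highest reading was about 27 N at the wrist, as the large round tin touched its tray floor.

No check failed. Before I averaged them, the two cameras disagreed by about 3 mm on the stack's sideways position.

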